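# Build up the sprocket set on a hub at the second-hand tool stall

### The arm

A 6-joint arm with a two-finger parallel gripper is mounted at the origin on the work surface. World frame = base frame: x ahead of the robot, y to its left, z up, the work surface at z = 0. Lengths are in m, angles in rad, forces in N, time in s.
With the tool pointing down it reaches from about 0.4 to 0.825 m from the base axis. Payload 7 kg.
Tool frame: the origin (TCP) lies midway between the tips of the shut fingers; the grasp point (between the pads) lies 19 mm behind it; z points along the fingers, y is the line along which they close (so a half turn about z gives the same grasp; the last joint's range is limited). The gripper opens to 85 mm and grips with 20 to 120 N. Pads are 22 mm wide; open, the fingers measure 114 mm over their backs; the gripper's body (76 mm by 85 mm) begins 54 mm behind the grasp point. The pads swing forward as they close: fully open they stand 13 mm farther back than shut.
Start: joints at [1.424, 0.359, 0.012, 0, -1.224, -0.288], TCP at [0.284, 0.612, 0.231] pointing down, gripper open.
Joint ranges: [-3.07, 3.07], [-1.43, 2.12], [-1.02, 1.25], [-3.03, 1.67], [-3.05, -0], [-3.03, 3.03]. Speed limits (rad/s): [2.39, 2.39, 3.01, 3.14, 3.14, 3.14].

### API

Orientations are given as a rotation vector (axis times angle).
In Python, from station import env gives the robot as it stands.
- The arm moves only by the tool tcp_steps, called after "Call:" as name([rows], argument=value, ...), one row to a line, values as JSON. Schema: {"type":"object","properties":{"segments":{"type":"array","items":{"type":"object","properties":{"dx":{"type":"number"},"dy":{"type":"number"},"dz":{"type":"number"},"rx":{"type":"number"},"ry":{"type":"number"},"rz":{"type":"number"}},"additionalProperties":false},"minItems":1,"maxItems":20},"aperture":{"type":"number"},"grip_n":{"type":"number"},"only":{"type":"string"},"quiet":{"type":"boolean"},"lines":{"type":"string"}},"required":["segments"],"additionalProperties":false}. segments is a list of rows, 1 to 20 of them, each an object with the fields dx, dy, dz (the shift in a scale on which 1.0 is 1 m), rx, ry, rz (a rotation vector in fractions of the full range, 1 being pi rad); a field left out counts as zero; each row is the pose to reach, as a shift and turn from the pose commanded when the call began, along the tool's axes at that moment; what a row does not reach only later rows make up. A row lasts 1/10 s, in which the tool goes at most 0.05 m and 0.15 rad, less where a joint would pass 70% of its speed; a pose out of reach is approached as far as the arm can. aperture is the finger opening in m, set as the call begins (left out keeps the last). The fingers move at their own pace and stop on an object; grip_n is the grip in N (left out, the last holds). Time passes only in rows, so rows that do not move let the fingers close. The tool returns the time, the measured TCP pose, the force, the opening and the grip force at its end. only (a regular expression) keeps the lines of the reply that match it, lines (a string "A,B") keeps lines A to B, and quiet returns only ok. No shift or turn number may pass 1 either way. Input that does not fit is refused with a message, and nothing moves.
- env.sense(): the state, without advancing time (a new reading comes with each control period).
- env.camera(name): name is "scene" or "side" or "wrist"; returns a dict with "img" (384x512x3 uint8, red, green, blue), "range_z" (384x512 float32, m along the optical axis (not along the pixel's ray), 0 where there is no reading), "vfov" (degrees; the focal length in pixels is half the picture's height over the tangent of half this angle, whatever the lens; pixels are square), "cx", "cy" (the principal point, pixels), "dist" ([k1, k2, p1, p2, k3] as OpenCV has them; the pictures are not rectified), "pose" (4x4, takes a point from camera to world coordinates); the wrist camera has in their place "tool_from_camera" (4x4, takes a point from camera to tool coordinates, whose origin is the TCP and whose axes are the flange's). Camera axes: x right, y down, z forward; pixel columns grow to the right and rows downward; lengths in m; the calibration is good to about 2 mm. A picture is of the moment at which its call begins: read the wrist's pose just before it.
- env.finish_job(): hands the job in; it is judged then, once.
Trained networks look in a picture, given as the dict that the camera call returned (one of the last four; its "shot" number tells which), for a name from the list of things; names that differ only in an ending like _2 or _b are one class to them, and where a whole thing is asked for, a point or a joint stands for the part that bears it (a point fixed in the world has none). Each returns a list of dicts, best first, with "p" (0 to 1); they miss things now and then, are a little off and sometimes report something else, mostly with a low value. They report only what shows in the picture. A call takes as long as a camera call. They do not tell look-alikes from the thing itself.
- env.search_frame(picture, query): "position" ([x, y, z] in m, in world coordinates, good to about 4 mm: the middle of the surface that is visible of it).
- env.place_of(picture, query): "position" ([x, y, z] in m, in world coordinates, good to about 4 mm: a listed point, or the origin of a listed thing).
The state is a dict: "time": time; "q": joint angles; "joint_vel": joint speeds; "tau": joint torques, N m; "eef_pos": TCP position; "tcp_rot": TCP orientation; "force": force on the tool from outside, world axes, zero at the start; "ft_torque": the same for the moment, N m; "finger_gap": finger opening in m; "gripper_force": force on a finger pad.
Only numpy, scipy, OpenCV 4.12 (cv2) and the standard library are available. Lean on these libraries where they do the work, as an engineer would, in place of code of your own. Each camera call takes 0.05 s, during which the arm holds its last target. There are 200 camera calls.

### The job

Assemble the bicycle sprocket set on the upright hub on the wooden block, one part at a time, each threaded over the hub's body and fully down on the one below: the large sprocket first, then the plain black spacer ring, then the small sprocket, and last the brass end cap, hollow side down. Leave the gauge, the torch and the wrench where they lie.

Things in the scene. Friction and masses are not known exactly. Their poses are not given: they have to be found in the camera images.
- hub: Fixed target: steel bicycle freehub, upright on a wooden block (84 x 84 mm, 22 mm high). Origin: centre of the block's underside, on the table; z up along the hub axis. Flange 64 mm across, z 22-27 mm; shoulder 40 mm across, z 27-32 mm (first part rests at z = 32). Above, the body (round for fitting, any yaw) is 24 mm across, z 32-69 mm, tapering to 14 mm at its top, z = 74 mm.
- big_sprocket: Large sprocket, dark steel, 15 teeth, loose, flat. 67 mm across the tooth tips, 10 mm thick in all: a 37 mm boss over the full thickness carries the toothed disc 3 to 8 mm above the underside. Through bore 29 mm. Origin: centre of the underside; z up. Grip it across the teeth. About 90 g. Its place: on the hub shoulder, underside at hub z = 32 mm.
- spacer: The spacer, a plain black plastic ring, loose, lying flat: 37 mm outside, bore 29 mm, 16 mm high. Origin: centre of the underside; z up along the bore. About 30 g. Its place is on the large sprocket, underside at hub z = 42 mm.
- small_sprocket: The small sprocket, dark steel, 11 teeth, loose, lying flat. 51 mm across the tooth tips, otherwise as the large one: 10 mm thick in all, 37 mm boss, toothed disc from 3 to 8 mm above the underside, bore 29 mm. Origin: centre of the underside; z up. About 60 g. Its place is on the spacer, underside at hub z = 58 mm.
- end_cap: The end cap, a round brass cap, loose, standing hollow side down: 37 mm across, 18 mm high, closed on top (two small dark spanner holes), hollow below with a 29 mm bore 12 mm deep. Origin: centre of its open underside; z up. About 50 g. Its place is over the hub's end on the small sprocket, underside at hub z = 68 mm.
- gauge: Bystander: a blue pressure gauge lying face up, 60 mm across, 24 mm high, brass stem 17 mm long to its -x. Origin: centre of the underside. Leave it alone.
- torch: Bystander: a red torch with a black head, lying along its x, 155 mm long, 40 mm high, head at +x. Origin: on the table below a point 65 mm behind its front. Leave it alone.
- wrench: Bystander: a steel combination wrench about 180 mm long, lying flat along its x, ring end to -x. Origin: on the table under its middle. Leave it alone.
Mind the look-alikes: they are no part of the job. What is shaped like the small_sprocket but blue or green is not meant.

How it is judged:
By the outcome, as a careful person would: the job done as asked, in the order asked, and still so for the second after the job is handed in, with the robot touching nothing.
It also fails if it takes over 102 s, if anything falls off the work surface, if the arm or the gripper's body presses on something with over 40 N, if the wrist force passes 120 N, or if a joint passes its speed limit or range.

## Working session

There is one attempt and no reset: what is moved stays moved. The work goes in short steps, Python scripts to look and compute and a tool call to move; the robot and the scene stay as the last step left them, time stands still between calls to the robot, and variables do not carry over. Pictures are saved under pics/ and viewed, at most 14 in all, crops included, and the job is handed in when it is done.

```bash
mkdir -p pics; ls; python3 - <<'E'
from station import env
import cv2,numpy as np
s=env.sense();print({k:np.round(v,3).tolist() for k,v in s.items()})
ims=[]
for c in ["scene","side"]:
    p=env.camera(c);cv2.imwrite(f"pics/{c}0.png",p["img"][:,:,::-1])
    print(c,p["vfov"],np.round(p["pose"],3).tolist())
    for n in ["hub","big_sprocket","spacer","small_sprocket","end_cap","gauge","torch","wrench"]:
        print(n,[(np.round(d["position"],3).tolist(),round(d["p"],2)) for d in env.place_of(p,n)][:4])
E
```

```text
pics
{'time': 0.0, 'q': [1.424, 0.359, 0.011, -0.0, -1.224, -0.288], 'joint_vel': [0.001, -0.001, 0.001, 0.0, 0.003, -0.0], 'tau': [0.002, -58.333, 29.341, 6.936, -0.006, 0.0], 'eef_pos': [0.284, 0.612, 0.23], 'tcp_rot': [3.066, -0.677, -0.0], 'force': [0.793, 0.589, 1.197], 'ft_torque': [0.004, -0.04, 0.05], 'gripper_force': 0.0, 'finger_gap': 0.085}
scene 57.55291619423044 [[0.697, 0.53, -0.483, 1.064], [0.717, -0.514, 0.471, -0.441], [0.001, -0.674, -0.738, 0.755], [0.0, 0.0, 0.0, 1.0]]
hub [([0.625, -0.18, 0.001], 0.9)]
big_sprocket [([0.603, -0.005, 0.004], 0.54)]
spacer [([0.568, -0.404, 0.002], 0.67), ([0.448, 0.195, 0.001], 0.57)]
small_sprocket [([0.699, 0.092, -0.002], 0.7), ([0.726, 0.208, -0.004], 0.62), ([0.638, 0.184, 0.001], 0.59), ([0.546, 0.206, 0.002], 0.47)]
end_cap [([0.455, -0.216, -0.003], 0.75)]
gauge [([0.444, -0.004, 0.0], 0.89)]
torch [([0.548, 0.369, -0.002], 0.84), ([0.64, 0.184, 0.002], 0.22)]
wrench [([0.571, -0.402, 0.004], 0.63)]
side 56.92563189513293 [[-0.99, -0.107, 0.094, 0.511], [-0.142, 0.777, -0.614, 0.535], [-0.008, -0.621, -0.784, 0.711], [0.0, 0.0, 0.0, 1.0]]
hub [([0.627, -0.183, -0.0], 0.89)]
big_sprocket [([0.61, -0.012, 0.0], 0.78)]
spacer [([0.45, 0.197, -0.002], 0.55), ([0.547, 0.372, -0.004], 0.49)]
small_sprocket [([0.726, 0.211, -0.005], 0.77), ([0.702, 0.096, 0.001], 0.73), ([0.543, 0.207, -0.003], 0.59)]
end_cap [([0.454, -0.217, -0.002], 0.42)]
gauge [([0.448, -0.004, 0.004], 0.61)]
torch [([0.547, 0.368, -0.004], 0.75)]
wrench [([0.572, -0.402, 0.003], 0.54)]
```

View pics/scene0.png

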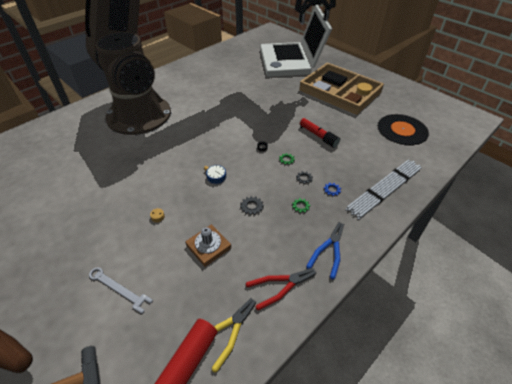

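View pics/side0.png

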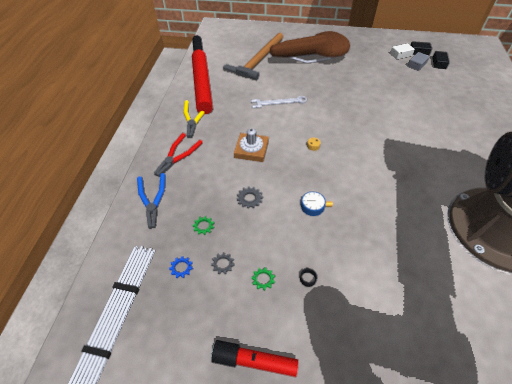

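The scene shows the dark small sprocket at (304,178), the spacer at (262,146), the big sprocket at (251,205), the cap at (157,214) and the hub at (208,243). The side view agrees. The two green rings and the blue one are look-alikes. I'll turn the tool square to the world and move over the big sprocket.

The rows are not in the units I measure in: turns go in shares of pi rad. I convert before sending: -0.434 rad / 3.1416 = -0.1381.

Call:
tcp_steps([
  {"dx": 0.04, "dy": 0.03, "rz": -0.0477},
  {"dx": 0.08, "dy": 0.06, "rz": -0.0955},
  {"dx": 0.12, "dy": 0.09, "rz": -0.1381},
  {"dx": 0.554, "dy": 0.427, "rz": -0.1381},
  {"dx": 0.554, "dy": 0.427, "rz": -0.1381},
  {"dx": 0.554, "dy": 0.427, "rz": -0.1381},
  {"dx": 0.554, "dy": 0.427, "rz": -0.1381},
  {"dx": 0.554, "dy": 0.427, "rz": -0.1381},
  {"dx": 0.554, "dy": 0.427, "rz": -0.1381},
  {"dx": 0.554, "dy": 0.427, "rz": -0.1381},
  {"dx": 0.554, "dy": 0.427, "rz": -0.1381},
  {"dx": 0.554, "dy": 0.427, "rz": -0.1381},
  {"dx": 0.554, "dy": 0.427, "rz": -0.1381},
  {"dx": 0.554, "dy": 0.427, "rz": -0.1381},
  {"dx": 0.554, "dy": 0.427, "rz": -0.1381},
  {"dx": 0.554, "dy": 0.427, "rz": -0.1381},
  {"dx": 0.554, "dy": 0.427, "rz": -0.1381},
  {"dx": 0.554, "dy": 0.427, "rz": -0.1381},
])

```text
time: 2.7
eef_pos: [0.6066, -0.0073, 0.2316]
tcp_rot: [-3.141, -0.001, -0.001]
force: [-0.1, 0.4, -0.3]
finger_gap: 0.0856
gripper_force: 0.0
```

```bash
cat > h.py <<'E'
from station import env
import cv2,numpy as np
from scipy.spatial.transform import Rotation as Ro
from scipy.optimize import least_squares
def shot(c):
    s=env.sense(); p=env.camera(c)
    if c=="wrist":
        T=np.eye(4);T[:3,:3]=Ro.from_rotvec(s["tcp_rot"]).as_matrix();T[:3,3]=s["eef_pos"]
        p["pose"]=T@p["tool_from_camera"]
    return s,p
def cloud(p):
    h,w=p["range_z"].shape;f=h/2/np.tan(np.radians(p["vfov"])/2)
    K=np.array([[f,0,p["cx"]],[0,f,p["cy"]],[0,0,1]])
    v,u=np.mgrid[:h,:w]
    n=cv2.undistortPoints(np.stack([u,v],-1).reshape(-1,1,2).astype(np.float64),K,np.array(p["dist"],float)).reshape(h,w,2)
    z=p["range_z"];P=np.dstack([n[...,0]*z,n[...,1]*z,z])@p["pose"][:3,:3].T+p["pose"][:3,3]
    P[z==0]=np.nan
    return P
def fit(P,c,r,zlo,zhi):
    """centre of points of a height band near c: enclosing circle, plus mean height"""
    d=np.hypot(P[...,0]-c[0],P[...,1]-c[1])
    Q=P[(d<r)&(P[...,2]>zlo)&(P[...,2]<zhi)]
    if len(Q)<8: return None
    (x,y),R=cv2.minEnclosingCircle((Q[:,:2]*1000).astype(np.float32))
    lo,hi=np.percentile(Q[:,:2],[2,98],axis=0)
    return len(Q),"circ",np.round([x,y,R],1).tolist(),"mid",np.round((lo+hi)*500,1).tolist(),"span",np.round((hi-lo)*1000,1).tolist(),"z",np.round(np.percentile(Q[:,2],[5,50,95])*1000,1).tolist()
E
python3 - <<'E'
from h import *
L=dict(big=((.607,-.009),.045,.004,.02),spacer=((.45,.196),.03,.010,.03),small=((.64,.184),.036,.004,.02),cap=((.455,-.216),.03,.013,.03),hubtop=((.626,-.182),.03,.045,.09),flange=((.626,-.182),.05,.024,.036),block=((.626,-.182),.07,.015,.024))
for c in ["scene","side","wrist"]:
    s,p=shot(c);P=cloud(p)
    t=np.abs(P[...,2])<.02; print(c,"table z",np.nanmedian(P[t][:,2]))
    for n,a in L.items(): print(n,fit(P,*a))
print(np.round(p["tool_from_camera"],3).tolist(),p["vfov"],s["time"])
cv2.imwrite("pics/w1.png",p["img"][:,:,::-1])
E
```

```text
scene table z -0.0006508608312666975
big (243, 'circ', [606.0, -5.6, 33.6], 'mid', [607.0, -6.3], 'span', [57.6, 57.2], 'z', [5.0, 7.3, 9.6])
spacer (46, 'circ', [450.4, 193.5, 19.9], 'mid', [450.6, 191.9], 'span', [33.6, 35.8], 'z', [10.4, 13.2, 16.1])
small (101, 'circ', [638.2, 185.5, 26.4], 'mid', [638.9, 184.2], 'span', [46.3, 42.6], 'z', [4.6, 7.0, 9.6])
cap (118, 'circ', [454.6, -218.8, 19.2], 'mid', [454.4, -218.2], 'span', [35.4, 32.6], 'z', [14.0, 16.3, 19.0])
hubtop (124, 'circ', [627.4, -179.4, 13.3], 'mid', [629.0, -180.5], 'span', [21.6, 21.3], 'z', [46.5, 66.7, 74.3])
flange (311, 'circ', [617.7, -183.1, 41.8], 'mid', [627.6, -179.0], 'span', [59.4, 59.1], 'z', [24.3, 26.5, 32.6])
block (531, 'circ', [627.6, -179.7, 57.0], 'mid', [628.3, -179.4], 'span', [83.5, 83.9], 'z', [17.2, 20.5, 22.9])
side table z 0.0006614034787086887
big (346, 'circ', [612.1, -5.1, 39.8], 'mid', [606.1, -4.8], 'span', [60.0, 60.6], 'z', [5.5, 9.3, 12.0]
[... 935 characters left out ...]

small (600, 'circ', [637.4, 183.1, 26.0], 'mid', [638.0, 182.7], 'span', [43.5, 45.1], 'z', [5.2, 7.9, 10.3])
cap (407, 'circ', [455.5, -218.0, 18.9], 'mid', [456.0, -217.1], 'span', [33.8, 33.2], 'z', [14.7, 16.8, 18.1])
hubtop (534, 'circ', [627.7, -179.1, 13.1], 'mid', [628.3, -177.9], 'span', [22.3, 21.7], 'z', [48.3, 68.8, 74.0])
flange (1288, 'circ', [628.1, -179.8, 32.0], 'mid', [628.0, -178.0], 'span', [57.7, 55.1], 'z', [25.3, 26.8, 32.4])
block (2100, 'circ', [628.1, -179.4, 58.1], 'mid', [627.9, -178.9], 'span', [82.0, 83.6], 'z', [19.3, 21.3, 22.7])
[[0.001, -0.948, -0.319, 0.083], [1.0, 0.001, -0.0, 0.0], [0.0, -0.319, 0.948, -0.142], [0.0, 0.0, 0.0, 1.0]] 70.63708197012261 2.8
```

View pics/w1.png

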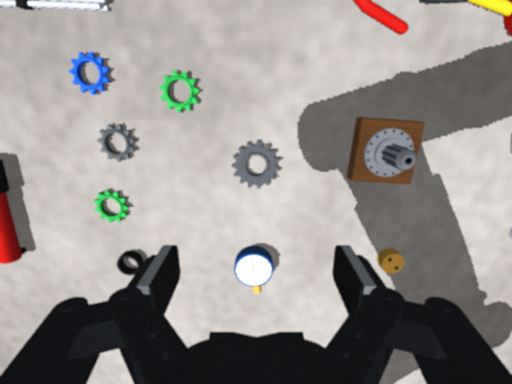

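The wrist view, with the big sprocket at (257,163) and the hub at (385,152), matches the fitted sizes. Descending on the big sprocket.

Call:
tcp_steps([
  {"dy": -0.0015, "dz": 0.05},
  {"dy": -0.0015, "dz": 0.1},
  {"dy": -0.0015, "dz": 0.15},
  {"dy": -0.0015, "dz": 0.2},
  {"dy": -0.0015, "dz": 0.225},
  {"dy": -0.0015, "dz": 0.237},
  {"dy": -0.0015, "dz": 0.237},
], aperture=0.085)

```text
time: 3.55
eef_pos: [0.6062, -0.0067, -0.0069]
tcp_rot: [3.141, 0.0, -0.004]
force: [-0.1, 0.3, 0.9]
finger_gap: 0.085
gripper_force: 0.0
```

Call:
tcp_steps([
  {},
  {},
  {},
  {},
  {},
  {},
  {},
], aperture=0.05, grip_n=50)

```text
time: 4.25
eef_pos: [0.6084, -0.0064, -0.0026]
tcp_rot: [-3.141, 0.0, -0.006]
force: [-1.5, 1.0, 6.1]
finger_gap: 0.0644
gripper_force: 53.2
```

Call:
tcp_steps([
  {"dz": -0.05},
  {"dz": -0.1},
  {"dy": 0.02, "dz": -0.11},
  {"dx": 0.01, "dy": 0.07, "dz": -0.11},
  {"dx": 0.02, "dy": 0.12, "dz": -0.11},
  {"dx": 0.021, "dy": 0.16, "dz": -0.11},
  {"dx": 0.021, "dy": 0.1735, "dz": -0.11},
  {"dx": 0.021, "dy": 0.1735, "dz": -0.11},
  {"dx": 0.021, "dy": 0.1735, "dz": -0.11},
])

```text
time: 5.15
eef_pos: [0.6281, -0.1804, 0.1056]
tcp_rot: [-3.141, 0.002, -0.003]
force: [0.5, 0.7, -0.6]
finger_gap: 0.0638
gripper_force: 55.2
```

```bash
python3 - <<'E'
from h import *
for i in range(4): s,p=shot("wrist") ; print(np.round(s["eef_pos"],4),s["finger_gap"])
cv2.imwrite("pics/w2.png",p["img"][:,:,::-1])
P=cloud(p);print("held",fit(P,(.628,-.179),.045,.095,.135));print("hub",fit(P,(.628,-.179),.03,.045,.08),fit(P,(.628,-.179),.07,.015,.024))
s,p=shot("scene");P=cloud(p);print("scene held",fit(P,(.628,-.179),.036,.1,.122),fit(P,(.628,-.179),.03,.04,.085))
E
```

```text
[ 0.6281 -0.1804  0.1056] 0.06375425029054593
[ 0.6281 -0.1798  0.1054] 0.06419359244934747
[ 0.6281 -0.1794  0.1052] 0.06364130508002831
[ 0.6281 -0.1793  0.105 ] 0.06369221400815252
held (8710, 'circ', [635.1, -179.0, 44.4], 'mid', [627.3, -179.1], 'span', [56.4, 74.8], 'z', [112.1, 115.2, 129.9])
hub (279, 'circ', [631.2, -179.8, 12.4], 'mid', [635.2, -180.4], 'span', [10.2, 22.5], 'z', [46.0, 56.4, 68.6]) (3197, 'circ', [631.3, -180.1, 55.2], 'mid', [633.6, -180.5], 'span', [72.9, 81.6], 'z', [19.9, 21.4, 22.5])
scene held (355, 'circ', [628.1, -179.1, 35.5], 'mid', [629.3, -175.6], 'span', [52.8, 59.2], 'z', [110.3, 114.4, 117.1]) (120, 'circ', [628.6, -179.4, 13.3], 'mid', [630.8, -180.1], 'span', [18.4, 22.0], 'z', [40.9, 62.4, 72.6])
```

View pics/w2.png

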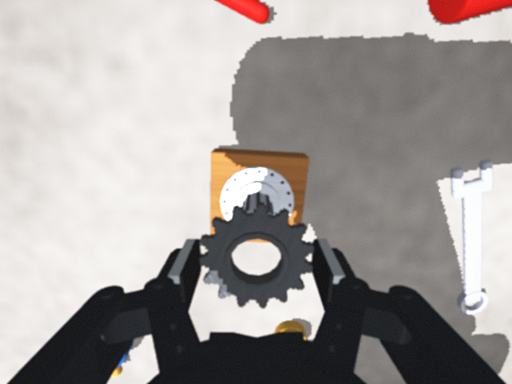

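The sprocket is held level and centred over the hub to within 1 mm. Lowering it.

Call:
tcp_steps([
  {"dz": 0.03},
  {"dz": 0.04},
  {"dz": 0.05},
  {"dz": 0.06},
  {"dz": 0.068},
  {"dz": 0.073},
  {"dz": 0.075},
  {"dz": 0.075},
])

```text
time: 6.2
eef_pos: [0.6279, -0.1805, 0.0297]
tcp_rot: [3.141, -0.001, 0.001]
force: [0.1, -0.3, -1.8]
finger_gap: 0.0638
gripper_force: 55.4
```

Call:
tcp_steps([
  {"dz": 0.0015},
  {"dz": 0.003},
  {"dz": 0.004},
  {"dz": 0.004},
])

```text
time: 6.6
eef_pos: [0.6283, -0.1806, 0.0291]
tcp_rot: [3.141, 0.0, 0.003]
force: [-10.2, 4.3, 26.0]
finger_gap: 0.064
gripper_force: 58.3
```

Call:
tcp_steps([
  {"dz": 0.001},
  {},
  {},
  {},
  {"dz": -0.04},
  {"dz": -0.08},
  {"dx": -0.02, "dy": -0.04, "dz": -0.13},
  {"dx": -0.04, "dy": -0.08, "dz": -0.15},
  {"dx": -0.06, "dy": -0.12, "dz": -0.15},
  {"dx": -0.08, "dy": -0.16, "dz": -0.15},
  {"dx": -0.1, "dy": -0.2, "dz": -0.15},
  {"dx": -0.12, "dy": -0.24, "dz": -0.15},
  {"dx": -0.14, "dy": -0.28, "dz": -0.15},
  {"dx": -0.16, "dy": -0.32, "dz": -0.15},
  {"dx": -0.178, "dy": -0.3715, "dz": -0.15},
  {"dx": -0.178, "dy": -0.3715, "dz": -0.15},
  {"dx": -0.178, "dy": -0.3715, "dz": -0.15},
], aperture=0.085)

```text
time: 8.3
eef_pos: [0.4496, 0.1925, 0.1753]
tcp_rot: [-3.142, -0.004, 0.0]
force: [-0.2, -0.3, -0.5]
finger_gap: 0.0845
gripper_force: 0.0
```

```bash
python3 - <<'E'
from h import *
for i in range(3): s,p=shot("wrist") ; print(np.round(s["eef_pos"],4))
P=cloud(p)
print(fit(P,(.45,.192),.03,.010,.03),fit(P,(.638,.184),.036,.004,.02))
s,p=shot("scene");P=cloud(p);print("seated",fit(P,(.628,-.179),.045,.03,.05),fit(P,(.628,-.179),.022,.036,.05),s["time"])
E
```

```text
[0.4496 0.1925 0.1753]
[0.4498 0.1914 0.1751]
[0.4501 0.1907 0.1751]
(340, 'circ', [449.7, 192.5, 18.4], 'mid', [450.1, 192.9], 'span', [34.3, 34.5], 'z', [11.7, 15.1, 16.4]) (485, 'circ', [627.6, 183.6, 23.9], 'mid', [621.1, 183.7], 'span', [16.4, 43.6], 'z', [6.0, 8.1, 10.4])
seated (329, 'circ', [626.4, -179.2, 34.2], 'mid', [627.0, -179.4], 'span', [58.7, 58.8], 'z', [35.5, 38.9, 43.6]) (124, 'circ', [628.1, -179.2, 21.9], 'mid', [629.5, -179.1], 'span', [37.1, 39.7], 'z', [36.9, 39.9, 47.9]) 8.45
```

Call:
tcp_steps([
  {"dy": -0.0005, "dz": 0.05},
  {"dy": -0.0005, "dz": 0.1},
  {"dy": -0.0005, "dz": 0.145},
  {"dy": -0.0005, "dz": 0.165},
  {"dy": -0.0005, "dz": 0.171},
  {"dy": -0.0005, "dz": 0.171},
], aperture=0.085)

```text
time: 9.1
eef_pos: [0.4503, 0.1906, 0.0038]
tcp_rot: [3.14, -0.004, -0.002]
force: [-0.5, 0.8, 0.7]
finger_gap: 0.0852
gripper_force: 0.0
```

Call:
tcp_steps([
  {},
  {},
  {},
  {},
  {},
  {},
  {},
  {},
], aperture=0.025, grip_n=35)

```text
time: 9.9
eef_pos: [0.4507, 0.1922, 0.0057]
tcp_rot: [-3.14, -0.0, -0.003]
force: [-2.1, -0.6, 11.3]
finger_gap: 0.036
gripper_force: 33.8
```

Call:
tcp_steps([
  {"dz": -0.04},
  {"dz": -0.08},
  {"dx": 0.018, "dy": 0.04, "dz": -0.11},
  {"dx": 0.036, "dy": 0.08, "dz": -0.11},
  {"dx": 0.055, "dy": 0.12, "dz": -0.11},
  {"dx": 0.075, "dy": 0.16, "dz": -0.11},
  {"dx": 0.095, "dy": 0.2, "dz": -0.11},
  {"dx": 0.115, "dy": 0.24, "dz": -0.11},
  {"dx": 0.135, "dy": 0.28, "dz": -0.11},
  {"dx": 0.155, "dy": 0.32, "dz": -0.11},
  {"dx": 0.17, "dy": 0.355, "dz": -0.11},
  {"dx": 0.178, "dy": 0.372, "dz": -0.11},
  {"dx": 0.178, "dy": 0.372, "dz": -0.11},
  {"dx": 0.178, "dy": 0.372, "dz": -0.11},
])

```text
time: 11.3
eef_pos: [0.6274, -0.1804, 0.1142]
tcp_rot: [-3.141, 0.003, 0.0]
force: [0.3, 1.4, -0.5]
finger_gap: 0.0354
gripper_force: 35.1
```

```bash
python3 - <<'E'
from h import *
for i in range(3): s,p=shot("wrist") ; print(np.round(s["eef_pos"],4))
P=cloud(p);print("held",fit(P,(.628,-.179),.0195,.120,.131));print("hub",fit(P,(.628,-.179),.03,.05,.08))
s,p=shot("scene");P=cloud(p);print("scene held",fit(P,(.628,-.179),.019,.119,.131),fit(P,(.628,-.179),.03,.05,.08))
cv2.imwrite("pics/s3.png",p["img"][160:320,120:320,::-1].repeat(3,0).repeat(3,1))
E
```

```text
[ 0.6274 -0.1804  0.1142]
[ 0.6274 -0.1798  0.1144]
[ 0.6274 -0.1795  0.1145]
held (1464, 'circ', [628.0, -179.0, 19.5], 'mid', [626.9, -179.5], 'span', [34.1, 35.1], 'z', [120.9, 123.7, 125.4])
hub (706, 'circ', [627.8, -179.6, 12.9], 'mid', [633.1, -179.6], 'span', [14.0, 23.1], 'z', [53.1, 69.4, 74.0])
scene held (60, 'circ', [627.6, -178.7, 18.6], 'mid', [627.0, -176.5], 'span', [33.6, 31.8], 'z', [119.5, 122.8, 125.0]) (111, 'circ', [627.2, -178.7, 13.8], 'mid', [629.5, -180.3], 'span', [20.8, 21.8], 'z', [52.5, 68.0, 73.7])
```

View pics/s3.png

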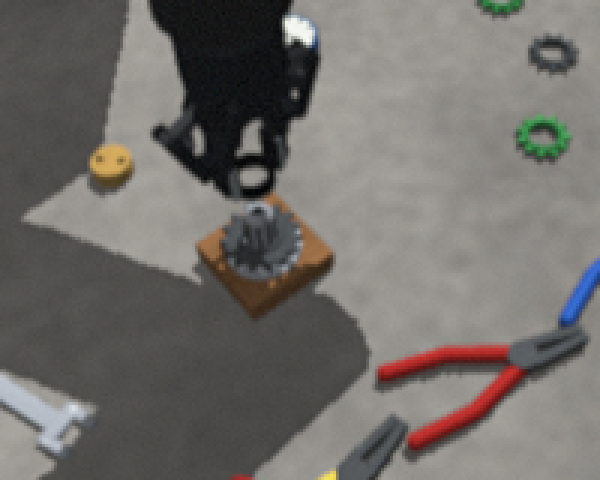

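The spacer is held flat above the hub (crop at about (255,175)), and the big sprocket is seated below it. Lowering.

Call:
tcp_steps([
  {"dz": 0.03},
  {"dz": 0.04},
  {"dz": 0.05},
  {"dz": 0.058},
  {"dz": 0.063},
  {"dz": 0.065},
  {"dz": 0.065},
])

```text
time: 12.2
eef_pos: [0.6279, -0.1805, 0.0493]
tcp_rot: [3.142, -0.001, 0.0]
force: [-0.2, 0.1, -0.3]
finger_gap: 0.0356
gripper_force: 35.1
```

Call:
tcp_steps([
  {"dz": 0.0015},
  {"dz": 0.003},
  {"dz": 0.004},
  {"dz": 0.004},
])

```text
time: 12.6
eef_pos: [0.6284, -0.1806, 0.0477]
tcp_rot: [3.141, -0.0, 0.003]
force: [-4.3, 2.3, 14.0]
finger_gap: 0.0355
gripper_force: 36.3
```

Call:
tcp_steps([
  {"dz": 0.001},
  {},
  {},
  {},
  {"dz": -0.04},
  {"dz": -0.08},
  {"dy": -0.04, "dz": -0.12},
  {"dy": -0.085, "dz": -0.13},
  {"dy": -0.13, "dz": -0.13},
  {"dx": 0.005, "dy": -0.175, "dz": -0.13},
  {"dx": 0.01, "dy": -0.22, "dz": -0.13},
  {"dx": 0.01, "dy": -0.265, "dz": -0.13},
  {"dx": 0.01, "dy": -0.31, "dz": -0.13},
  {"dx": 0.01, "dy": -0.345, "dz": -0.13},
  {"dx": 0.01, "dy": -0.3635, "dz": -0.13},
  {"dx": 0.01, "dy": -0.3635, "dz": -0.13},
  {"dx": 0.01, "dy": -0.3635, "dz": -0.13},
], aperture=0.085)

```text
time: 14.3
eef_pos: [0.6379, 0.1828, 0.1749]
tcp_rot: [3.141, -0.0, -0.001]
force: [0.6, -0.7, 1.1]
finger_gap: 0.0852
gripper_force: 0.0
```

```bash
python3 - <<'E'
from h import *
for i in range(3): s,p=shot("wrist") ; print(np.round(s["eef_pos"],4))
P=cloud(p)
print(fit(P,(.638,.184),.032,.004,.02),fit(P,(.638,.184),.032,.0085,.02))
cv2.imwrite("pics/w4.png",p["img"][:,:,::-1])
s,p=shot("scene");P=cloud(p);print("seated",fit(P,(.628,-.179),.022,.05,.065),s["time"])
E
```

```text
[0.6379 0.1828 0.1749]
[0.6379 0.1822 0.1751]
[0.638  0.1819 0.1752]
(735, 'circ', [637.6, 184.2, 25.7], 'mid', [637.9, 184.2], 'span', [44.3, 44.9], 'z', [5.7, 7.8, 10.0]) (253, 'circ', [638.8, 183.2, 23.7], 'mid', [637.5, 184.2], 'span', [34.3, 35.5], 'z', [8.6, 9.2, 10.4])
seated (100, 'circ', [628.6, -180.2, 18.4], 'mid', [628.9, -180.7], 'span', [32.5, 34.4], 'z', [51.7, 56.6, 63.7]) 14.45
```

View pics/w4.png

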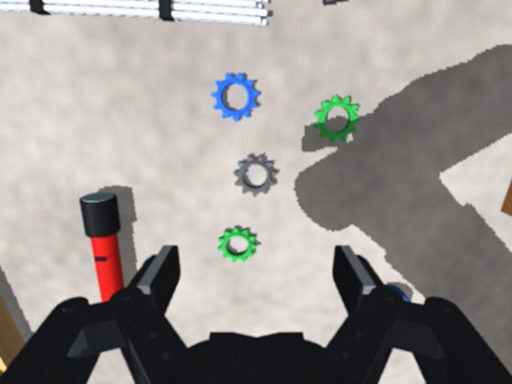

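The spacer is seated. The grey small sprocket at (256,174) lies between the fingers, and the green rings at (238,243) and (337,118) are clear of them. Grasping.

Call:
tcp_steps([
  {"dy": -0.0005, "dz": 0.05},
  {"dy": -0.0005, "dz": 0.1},
  {"dy": -0.0005, "dz": 0.145},
  {"dy": -0.0005, "dz": 0.165},
  {"dy": -0.0005, "dz": 0.171},
  {"dy": -0.0005, "dz": 0.171},
], aperture=0.085)

```text
time: 15.1
eef_pos: [0.6381, 0.1827, 0.0039]
tcp_rot: [3.141, -0.002, -0.001]
force: [1.0, 0.8, 0.4]
finger_gap: 0.0851
gripper_force: 0.0
```

Call:
tcp_steps([
  {},
  {},
  {},
  {},
  {},
  {},
  {},
  {},
], aperture=0.035, grip_n=50)

```text
time: 15.9
eef_pos: [0.6395, 0.1836, 0.0072]
tcp_rot: [-3.141, 0.0, -0.005]
force: [-2.1, -3.5, 11.9]
finger_gap: 0.0356
gripper_force: 19.3
```

Call:
tcp_steps([
  {"dz": -0.04},
  {"dz": -0.08},
  {"dy": 0.04, "dz": -0.11},
  {"dy": 0.085, "dz": -0.11},
  {"dx": -0.005, "dy": 0.13, "dz": -0.11},
  {"dx": -0.01, "dy": 0.175, "dz": -0.11},
  {"dx": -0.01, "dy": 0.22, "dz": -0.11},
  {"dx": -0.01, "dy": 0.265, "dz": -0.11},
  {"dx": -0.01, "dy": 0.31, "dz": -0.11},
  {"dx": -0.01, "dy": 0.345, "dz": -0.11},
  {"dx": -0.01, "dy": 0.364, "dz": -0.11},
  {"dx": -0.01, "dy": 0.364, "dz": -0.11},
  {"dx": -0.01, "dy": 0.364, "dz": -0.11},
])

```text
time: 17.2
eef_pos: [0.6277, -0.1808, 0.1148]
tcp_rot: [-3.141, 0.003, -0.001]
force: [0.2, 0.5, -1.2]
finger_gap: 0.0356
gripper_force: 15.2
```

```bash
python3 - <<'E'
from h import *
for i in range(3): s,p=shot("wrist") ; print(np.round(s["eef_pos"],4))
P=cloud(p);print("held",fit(P,(.628,-.179),.022,.110,.125));print("hub",fit(P,(.628,-.179),.03,.06,.08))
cv2.imwrite("pics/w5.png",p["img"][:,:,::-1])
s,p=shot("scene");P=cloud(p);print("scene held",fit(P,(.628,-.179),.027,.105,.125),fit(P,(.628,-.179),.022,.045,.08))
E
```

```text
[ 0.6277 -0.1808  0.1148]
[ 0.6278 -0.1802  0.1148]
[ 0.6279 -0.1798  0.1147]
held (2188, 'circ', [628.0, -179.0, 22.0], 'mid', [628.4, -179.8], 'span', [38.7, 34.9], 'z', [111.6, 115.9, 119.8])
hub (366, 'circ', [627.4, -179.9, 13.2], 'mid', [635.0, -180.2], 'span', [10.2, 22.3], 'z', [61.5, 69.3, 73.8])
scene held (161, 'circ', [627.1, -179.1, 25.8], 'mid', [628.5, -180.5], 'span', [40.7, 43.0], 'z', [108.9, 114.7, 123.3]) (184, 'circ', [627.9, -180.1, 18.5], 'mid', [629.9, -180.5], 'span', [29.9, 32.3], 'z', [48.7, 57.9, 73.2])
```

View pics/w5.png

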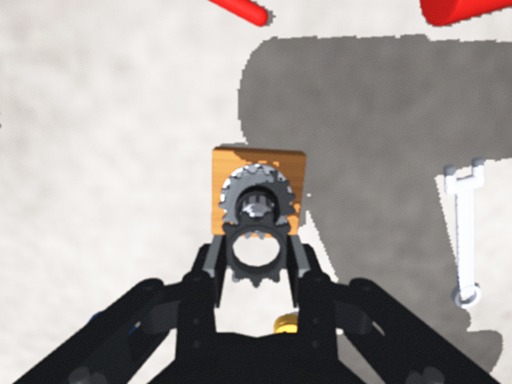

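The fingers rode up onto the 37 mm boss rather than the teeth. The small sprocket is still level and centred (image (256,248)), so I'll firm up the grip slightly and lower it gently.

Call:
tcp_steps([
  {},
  {},
  {"dz": 0.02},
  {"dz": 0.03},
  {"dz": 0.037},
  {"dz": 0.042},
  {"dz": 0.046},
  {"dz": 0.046},
], aperture=0.03, grip_n=30)

```text
time: 18.2
eef_pos: [0.6276, -0.1805, 0.0679]
tcp_rot: [-3.142, 0.001, 0.001]
force: [1.1, 0.5, -0.8]
finger_gap: 0.0338
gripper_force: 30.2
```

Call:
tcp_steps([
  {"dz": 0.0015},
  {"dz": 0.003},
  {"dz": 0.005},
  {"dz": 0.006},
  {"dz": 0.006},
])

```text
time: 18.7
eef_pos: [0.6284, -0.1806, 0.0653]
tcp_rot: [3.141, 0.0, 0.003]
force: [-6.7, 2.2, 17.4]
finger_gap: 0.034
gripper_force: 38.5
```

Call:
tcp_steps([
  {"dz": 0.003},
  {},
  {},
  {},
  {"dz": -0.04},
  {"dz": -0.08},
  {"dx": -0.04, "dy": 0.01, "dz": -0.11},
  {"dx": -0.085, "dy": 0.02, "dz": -0.11},
  {"dx": -0.13, "dy": 0.03, "dz": -0.11},
  {"dx": -0.16, "dy": 0.0385, "dz": -0.11},
  {"dx": -0.173, "dy": 0.0385, "dz": -0.11},
  {"dx": -0.173, "dy": 0.0385, "dz": -0.11},
  {"dx": -0.173, "dy": 0.0385, "dz": -0.11},
], aperture=0.085)

```text
time: 20.0
eef_pos: [0.4556, -0.2188, 0.1725]
tcp_rot: [3.141, -0.001, 0.001]
force: [0.6, 0.2, 0.4]
finger_gap: 0.0852
gripper_force: 0.0
```

```bash
python3 - <<'E'
from h import *
for i in range(3): s,p=shot("wrist") ; print(np.round(s["eef_pos"],4))
P=cloud(p)
print("cap",fit(P,(.455,-.218),.03,.013,.03)); print("small",fit(P,(.628,-.179),.03,.061,.068),fit(P,(.628,-.179),.023,.065,.08))
cv2.imwrite("pics/w6.png",p["img"][:,:,::-1])
s,p=shot("scene");P=cloud(p);print("seated",fit(P,(.628,-.179),.03,.060,.07),s["time"])
a=p["img"][190:290,150:280,::-1].repeat(3,0).repeat(3,1);b=cv2.resize(env.camera("side")["img"][110:180,210:300,::-1],(390,300))
cv2.imwrite("pics/s6.png",np.hstack([a,b]))
E
```

```text
[ 0.4556 -0.2188  0.1725]
[ 0.4559 -0.2188  0.1723]
[ 0.4559 -0.2187  0.1721]
cap (782, 'circ', [454.9, -218.0, 18.3], 'mid', [455.3, -217.9], 'span', [32.7, 32.4], 'z', [16.1, 17.3, 18.5])
small (699, 'circ', [616.4, -180.3, 24.1], 'mid', [609.0, -180.8], 'span', [15.2, 43.9], 'z', [62.3, 65.7, 67.7]) (423, 'circ', [615.7, -178.9, 19.2], 'mid', [611.2, -178.9], 'span', [9.8, 35.0], 'z', [65.2, 66.6, 68.6])
seated (209, 'circ', [627.2, -178.2, 27.2], 'mid', [626.9, -179.7], 'span', [44.2, 44.2], 'z', [62.1, 65.3, 69.3]) 20.15
```

View pics/s6.png

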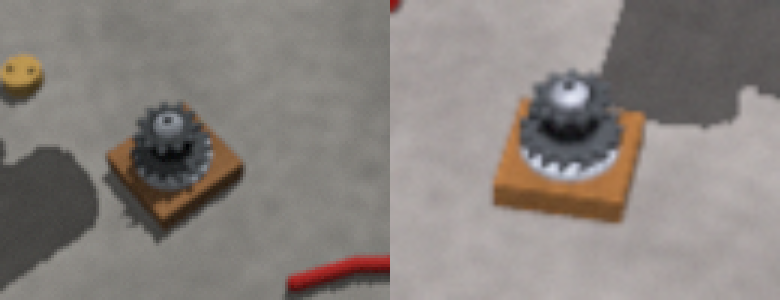

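All three parts are stacked level on the hub, with the small sprocket at 65 mm, as it should be. Now the cap.

Call:
tcp_steps([
  {"dz": 0.05},
  {"dz": 0.1},
  {"dz": 0.145},
  {"dz": 0.16},
  {"dz": 0.166},
  {"dz": 0.166},
], aperture=0.085)

```text
time: 20.85
eef_pos: [0.4548, -0.2188, 0.0056]
tcp_rot: [3.142, -0.001, -0.003]
force: [-0.2, 0.3, 1.1]
finger_gap: 0.085
gripper_force: 0.0
```

Call:
tcp_steps([
  {},
  {},
  {},
  {},
  {},
  {},
  {},
  {},
], aperture=0.025, grip_n=40)

```text
time: 21.65
eef_pos: [0.4555, -0.2189, 0.0076]
tcp_rot: [3.141, -0.001, 0.003]
force: [-1.1, 1.4, 8.3]
finger_gap: 0.035
gripper_force: 39.0
```

Call:
tcp_steps([
  {"dz": -0.04},
  {"dz": -0.08},
  {"dz": -0.11},
  {"dx": 0.04, "dy": -0.01, "dz": -0.11},
  {"dx": 0.085, "dy": -0.02, "dz": -0.11},
  {"dx": 0.13, "dy": -0.03, "dz": -0.11},
  {"dx": 0.16, "dy": -0.0385, "dz": -0.11},
  {"dx": 0.173, "dy": -0.0385, "dz": -0.11},
  {"dx": 0.173, "dy": -0.0385, "dz": -0.11},
  {"dx": 0.173, "dy": -0.0385, "dz": -0.11},
])

```text
time: 22.65
eef_pos: [0.6268, -0.1806, 0.116]
tcp_rot: [-3.141, 0.002, 0.002]
force: [0.0, -0.7, -0.7]
finger_gap: 0.0345
gripper_force: 40.4
```

```bash
python3 - <<'E'
from h import *
for i in range(3): s,p=shot("wrist") ; print(np.round(s["eef_pos"],4))
P=cloud(p);print("held",fit(P,(.628,-.179),.019,.120,.135))
s,p=shot("scene");P=cloud(p);print("scene held",fit(P,(.628,-.179),.0195,.12,.132),fit(P,(.628,-.179),.03,.06,.08))
E
```

```text
[ 0.6268 -0.1806  0.116 ]
[ 0.6265 -0.1807  0.1163]
[ 0.6266 -0.1808  0.1165]
held (2947, 'circ', [628.0, -179.0, 19.0], 'mid', [627.1, -179.9], 'span', [32.1, 32.5], 'z', [124.0, 126.2, 127.3])
scene held (148, 'circ', [627.7, -178.4, 18.6], 'mid', [627.1, -177.9], 'span', [32.2, 32.2], 'z', [123.0, 125.8, 128.0]) (232, 'circ', [626.9, -179.6, 25.9], 'mid', [627.9, -179.5], 'span', [43.1, 44.3], 'z', [62.3, 66.1, 73.3])
```

Call:
tcp_steps([
  {"dz": 0.025},
  {"dz": 0.031},
  {"dz": 0.036},
  {"dz": 0.038},
  {"dz": 0.038},
])

```text
time: 23.35
eef_pos: [0.6279, -0.1806, 0.0786]
tcp_rot: [3.141, -0.001, 0.0]
force: [-0.5, 1.0, 0.1]
finger_gap: 0.035
gripper_force: 40.4
```

Call:
tcp_steps([
  {"dz": 0.0015},
  {"dz": 0.003},
  {"dz": 0.0045},
  {"dz": 0.005},
  {"dz": 0.005},
])

```text
time: 23.85
eef_pos: [0.6285, -0.1805, 0.0755]
tcp_rot: [3.141, -0.0, 0.003]
force: [-3.4, 1.9, 12.0]
finger_gap: 0.0347
gripper_force: 41.6
```

Seated at the expected height. Releasing and retreating.

Call:
tcp_steps([
  {"dz": 0.002},
  {},
  {},
  {},
  {"dz": -0.04},
  {"dz": -0.08},
  {"dx": -0.04, "dz": -0.11},
  {"dx": -0.08, "dz": -0.11},
  {"dx": -0.12, "dz": -0.11},
  {"dx": -0.12, "dz": -0.11},
  {"dx": -0.12, "dz": -0.11},
], aperture=0.085)

```text
time: 24.95
eef_pos: [0.5074, -0.1805, 0.1841]
tcp_rot: [3.142, -0.001, 0.002]
force: [-0.1, -0.7, -0.1]
finger_gap: 0.0851
gripper_force: 0.0
```

```bash
python3 - <<'E'
from h import *
s,p=shot("scene");P=cloud(p);print("cap",fit(P,(.628,-.179),.03,.079,.1),"small",fit(P,(.628,-.179),.035,.06,.069),s["time"])
a=p["img"][190:290,150:280,::-1].repeat(3,0).repeat(3,1);b=cv2.resize(env.camera("side")["img"][110:180,210:300,::-1],(390,300))
cv2.imwrite("pics/s7.png",np.hstack([a,b]))
E
```

```text
cap (166, 'circ', [627.3, -179.3, 18.4], 'mid', [628.2, -179.4], 'span', [33.5, 33.7], 'z', [81.7, 84.7, 86.7]) small (91, 'circ', [627.4, -180.1, 25.5], 'mid', [628.6, -179.7], 'span', [42.8, 46.6], 'z', [61.0, 64.4, 67.7]) 24.95
```

View pics/s7.png

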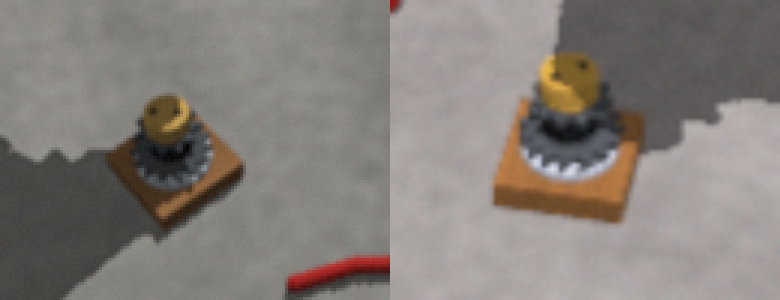

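The cap is level at about 86 mm, centred on the full stack. Handing in.

```bash
python3 -c "
from station import env
print(env.finish_job())"
```

```text
the job is handed in; nothing more can be done
None
```

The large sprocket, spacer, small sprocket and end cap are stacked on the hub in that order, fully down and checked by camera; the job was handed in at about 25 s, with the gauge, torch and wrench not touched.

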